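# Seat the cover, then hold the recessed reset button down with the marker

## Robot

A 7-joint arm with a two-finger parallel gripper is mounted at the origin on the work surface; the furniture and walls round the work are solid. World frame = base frame: x ahead of the robot, y to its left, z up, the work surface at z = 0. Lengths are in m, angles in rad, forces in N, time in s.
With the tool pointing down it reaches from about 0.425 to 0.925 m from the base axis. Payload 6.8 kg.
Tool frame: the origin (TCP) lies on the centre line of the jaws, within the pads' length; the fingertips stand 14 mm ahead of it and the grasp point (between the pads) lies 5 mm behind it (r.tips_ahead is the distance from the TCP to the fingertips, in m); z points along the fingers, y is the line along which they close (so a half turn about z gives the same grasp; the last joint's range is limited). The gripper opens to 85 mm and grips with 20 to 120 N. Pads are 22 mm wide; open, the fingers measure 114 mm over their backs; the gripper's body (76 mm by 85 mm) begins 54 mm behind the grasp point. The pads swing forward as they close: fully open they stand 13 mm farther back than shut.
Start: joints at [-1.245, 0.477, 0.022, 1.555, -0.011, 1.109, -0.083], TCP at [0.284, 0.612, 0.245] pointing down, gripper open.
Joint ranges: [-2.96, 2.96], [-0.34, 2.1], [-1.41, 1.46], [0.24, 2.44], [-1.37, 4.51], [0.17, 1.92], [-2.96, 2.96]. Speed limits (rad/s): [2.39, 2.39, 3.14, 3.14, 3.14, 3.14, 3.14].

## Interface

Orientations are given as a rotation vector (axis times angle).
In Python, from bench import r, eyes gives the robot as it stands.
- The arm moves only by the tool step_arm, never from a script. Its argument "rows" is a list of rows, each a list of 6 numbers: the shift along the world's x, y, z in units of 60 cm (1.0 is 60 cm), then the turn, a rotation vector about the world's x, y, z in units of pi rad (1.0 is pi rad). In form: [[x, y, z, rx, ry, rz], ...]. A call has 1 to 5 rows; each row is the pose to reach, as a shift and turn from the pose commanded when the call began, turning the shorter way round; what a row does not reach only later rows make up. A row lasts 1/12 s, in which the tool goes at most 41.7 mm and 7.16 degrees, less where a joint would pass 70% of its speed; a pose out of reach is approached as far as the arm can. A call with a number of a shift or a turn outside -1 to 1 is refused whole. A call with a gripper value outside its range is refused whole. "jaw" is the closure, from 0 (fully open) to 1 (shut), set as the call begins (left out, the last holds). The fingers move at their own pace and stop on an object; "squeeze" is the grip in N (left out, the last holds). Time passes only in rows, so rows that repeat a pose let the fingers close. It gives the time, the measured TCP pose, the force, the opening and the grip force at its end, in the units of the state.
- r.get_obs(): the state, without advancing time (a new reading comes with each control period).
- eyes.grab_frame(name): name is "side" or "top"; returns the picture (384x512x3 uint8, red, green, blue); there is no depth.
- eyes.camera_info(name): a dict with "mtx" (3x3 intrinsics, pixels), "extrinsics" (4x4, takes a point from camera to world coordinates). Camera axes: x right, y down, z forward; pixel columns grow to the right and rows downward; lengths in m; the calibration is good to about 2 mm. A picture is of the moment at which its call begins. camera_info takes no time and is no camera call.
- r.hand_in(): hands the job in; it is judged then, once.
The state is a dict: "clock": time; "joints": joint angles; "qvel": joint speeds; "tau": joint torques, N m; "tcp_pos": TCP position; "orientation": TCP orientation; "contact_force": force on the tool from outside, world axes, zero at the start; "moment": the same for the moment, N m; "grip_width": finger opening in m; "gripper_force": force on a finger pad.
Only numpy, scipy, OpenCV 4.12 (cv2) and the standard library are available. Lean on these libraries where they do the work, as an engineer would, in place of code of your own. Each camera call takes 0.05 s, during which the arm holds its last target. There are 200 camera calls.

## Task

The cover plate of the grey control unit is sticking up at one end: press that end down until the cover lies flat and flush in the unit. Then pull the marker out of its stand, put its lower end through the round hole in the cover and hold the recessed reset button below fully down; finish while still gripping the marker and holding the button down. Leave the button under the square hole alone, do not press any button while the cover is still up, keep the stand upright and leave everything else where it is.

Things in the scene. Friction and masses are not known exactly. Their poses are not given: they have to be found in the camera images.
- unit: grey painted control unit screwed to the table, an open-topped box 100 (x) x 140 (y) x 70 mm high, with 12 mm mounting ears at its two short sides. Origin: centre of its underside, on the table; z up, y along its length. Its walls are 5 mm thick at the top; inside them a ledge 64 mm above the table carries the cover, whose top is then level with the rim at 70 mm
- cover: loose aluminium plate 86 (x) x 126 (y) x 6 mm, 0.15 kg, in the unit's rebate with 2 mm play. Origin: centre of its underside; axes as the unit's. Its +y end rests on the ledge; its -y end stands about 10 mm high on a stiff catch bar (52 mm from centre) that gives way at about 8 N and stays where pushed. Seated: level, origin 64 mm above the unit's
- press_spot (a point): point on the cover's upper face, on its centre line, 42 mm from its centre towards the raised (-y) end: a flat place to press
- round_hole (a point): centre of the round hole of 22 mm diameter through the cover, at its upper face, on the centre line, 36 mm from the cover's centre towards +y (the low end); the reset button is below it
- square_hole (a point): centre of the 18 mm square hole through the cover, at its upper face, on the centre line, 2 mm from the centre towards -y; another button, to be left alone, is below it
- reset_btn_top (a point): centre of the top face of the reset button, a round plunger of 18 mm diameter, fixed below where the round hole is when the cover is seated; with the button up 42 mm above the table, 28 mm below the top of the seated cover; it moves with the button
- reset_btn (a joint): travel of the reset button in m: 0 up, 0.006 fully down; a spring holds it up (1.5 N to start, 5 N fully down)
- other_btn (a joint): travel of the button under the square hole in m: 0 up, 0.006 fully down; the same kind of button
- marker: paint marker standing upright in the stand, a round rod 148 mm long, 22 g: the lower 100 mm is 13 mm in diameter, the dark cap above is 14 mm. Origin: centre of its lower end, the end that presses the button; z runs along it towards the cap. In the stand its lower end is 30 mm above the table and its top 178 mm
- pen_stand: loose turned aluminium stand, 0.34 kg, foot 68 mm in diameter, 88 mm high, the top a tube of 22 mm outside diameter; the marker stands in its upright bore of about 16 mm, 58 mm deep. Origin: centre of its underside, z up. Behind it, off the table, the end of a tall grey partition stands at x = 0.55 m and beyond, y = 0.13 to 0.23 m: keep wrist and elbow clear of it
- tube: turquoise plastic tube, loose, 90 x 40 mm lying on the table, a bystander; origin: centre of its underside
- link_casting: small loose zinc casting 20 x 39 x 20 mm, a bystander; origin: centre of its underside
Things that resemble listed ones, but are neither listed nor needed, are in the scene too. Of the things like the cover, leave any that is yellow; of the rest the larger one is meant.

How it is judged:
On the way, in this order (a step that is already met when the one before it is completed fails the run):
1. the cover is pressed down level and flush in the unit (angle between cover's own z axis and vertical below 0.025 rad and z of cover in the frame of unit below 0.0658 m), for 0.2 s.
2. the marker is gripped and drawn clear of the stand (z of marker in the frame of pen_stand above 0.088 m and contact force between the fingers and marker above 1 N), for 0.1 s.
At the end, for the whole second after the job is handed in: the gripper grips the marker (within 15 deg of upright), its lower end within 12 mm of the reset button's centre and holding it at least 4.5 of 6 mm down; cover level within 1.4 deg, at most 1.8 mm above its seat, arm not on it; other button up; stand upright on the table (all of step 1 and value of joint reset_btn above 0.0045 m and distance between marker and reset_btn_top below 0.012 m and angle between marker's own z axis and vertical below 0.26 rad and contact force between the fingers and marker above 1 N and contact force between the arm and cover below 1 N and value of joint other_btn below 0.002 m and angle between pen_stand's own z axis and vertical below 0.1 rad and height (world z) of pen_stand below 0.01 m); the arm keeps its last pose, push and grip.
It fails at once if the button under the square hole is pressed (more than 2 mm) (value of joint other_btn above 0.002 m).
It fails at once if the reset button is pressed while the cover still stands up (value of joint reset_btn above 0.002 m and angle between cover's own z axis and vertical above 0.04 rad).
It fails at once if the stand is knocked over (angle between pen_stand's own z axis and vertical above 0.5 rad).
It fails at once if a bystander is moved more than 30 mm (distance of any of link_casting, tube from where it was at the start of the episode above 0.03 m).
It also fails if it takes over 67 s, if anything falls off the work surface, if the arm or the gripper's body presses on something with over 40 N, if the wrist force passes 120 N, or if a joint passes its speed limit or range.

## Working session

There is one attempt and no reset: what is moved stays moved. The work goes in short steps, Python scripts to look and compute and a tool call to move; the robot and the scene stay as the last step left them, time stands still between calls to the robot, and variables do not carry over. Pictures are saved under pics/ and viewed, at most 10 in all, crops included, and the job is handed in when it is done.

Besides the shell and the picture viewer there is one more tool, called as name(argument=value, ...) on one line, values as JSON. step_arm: Moves the arm, as the interface text tells. Shifts and turns lie within -1 to 1; 1 stands for 60 cm of shift or pi rad of turn. Its arguments: {"type":"object","properties":{"rows":{"type":"array"},"jaw":{"type":"number"},"squeeze":{"type":"number"}},"required":["rows"]}

```bash
mkdir -p pics; ls; python3 - <<'E'
from bench import r, eyes
import cv2, numpy as np
o=r.get_obs(); print({k:np.round(v,3) for k,v in o.items()})
for n in("side","top"):
    im=eyes.grab_frame(n); cv2.imwrite(f"pics/{n}0.png",cv2.resize(im[:,:,::-1],(800,600),interpolation=cv2.INTER_CUBIC)); np.save(f"pics/{n}0.npy",im)
    c=eyes.camera_info(n); print(n,np.round(c["mtx"],1).tolist(),np.round(c["extrinsics"],3).tolist())
E
```

```text
pics
{'clock': np.float64(0.0), 'joints': array([-1.245,  0.478,  0.022,  1.556, -0.011,  1.109, -0.083]), 'qvel': array([-0.001,  0.001, -0.001,  0.001, -0.001, -0.   ,  0.001]), 'tau': array([ 0.0000e+00, -5.9645e+01,  1.6080e+00, -2.8120e+01,  1.2000e-02,
        9.0000e-03,  0.0000e+00]), 'tcp_pos': array([0.283, 0.612, 0.244]), 'orientation': array([-6.760e-01, -3.068e+00,  3.000e-03]), 'contact_force': array([-0.716, -0.303,  0.218]), 'moment': array([ 0.008, -0.017, -0.011]), 'gripper_force': np.float64(0.0), 'grip_width': np.float64(0.086)}
side [[360.2, 0.0, 259.8], [0.0, 360.2, 193.4], [0.0, 0.0, 1.0]] [[-0.887, -0.191, 0.421, 0.005], [-0.462, 0.414, -0.785, 0.744], [-0.024, -0.89, -0.455, 0.471], [0.0, 0.0, 0.0, 1.0]]
top [[396.2, 0.0, 255.2], [0.0, 396.2, 188.6], [0.0, 0.0, 1.0]] [[0.039, -0.974, 0.224, 0.167], [-0.999, -0.039, 0.004, 0.072], [0.005, -0.224, -0.975, 0.935], [0.0, 0.0, 0.0, 1.0]]
```

View pics/side0.png

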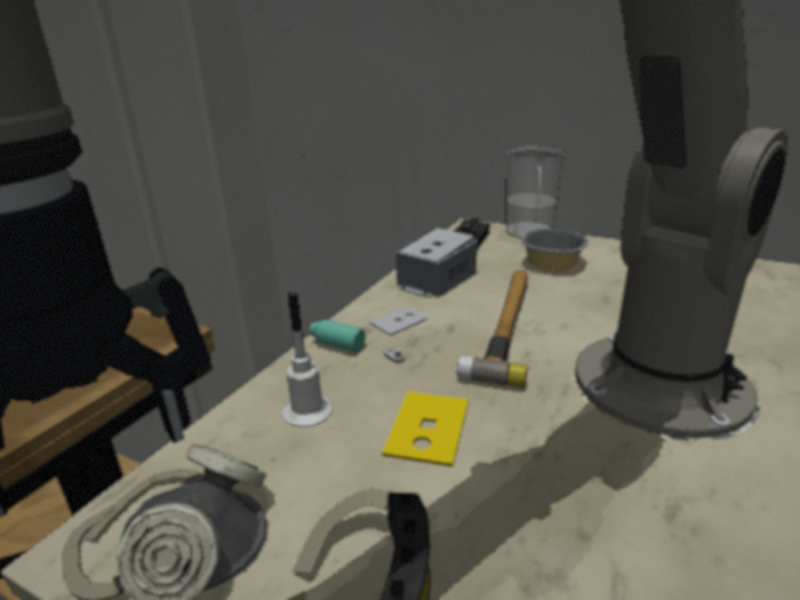

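View pics/top0.png

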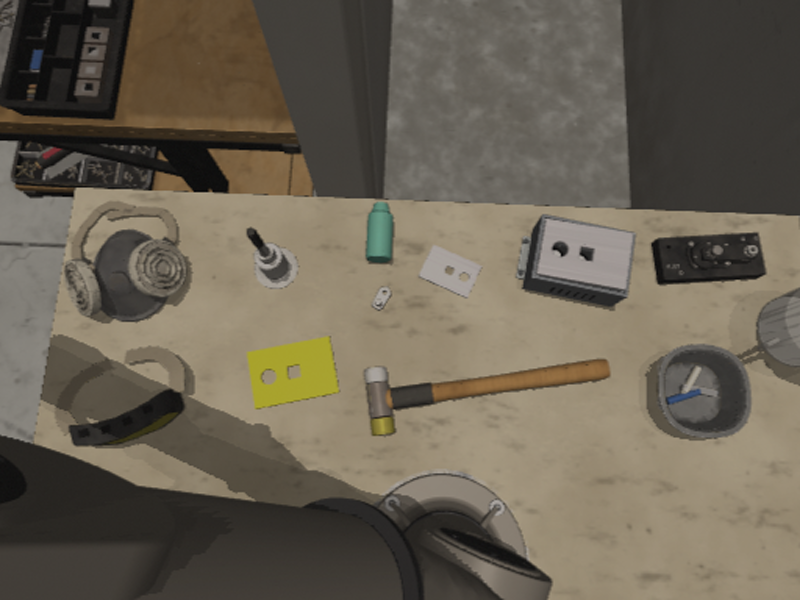

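The top view shows the unit at about (580,258), with the round hole at (560,249), the square hole at (586,254) and the raised end on the right. The stand is at (275,267) with the cap top at (253,235). Next I'll measure the holes and the marker.

```bash
cat > h.py <<'E'
import numpy as np, cv2
from bench import r, eyes
def ray(n,u,v):
    c=eyes.camera_info(n); E=c["extrinsics"]; d=E[:3,:3]@np.linalg.solve(c["mtx"],[u,v,1]); return E[:3,3],d
def onz(n,u,v,z):
    o,d=ray(n,u,v); return o+d*(z-o[2])/d[2]
def tri(a,b):
    A=[];B=[]
    for n,u,v in(a,b):
        o,d=ray(n,u,v); d=d/np.linalg.norm(d); P=np.eye(3)-np.outer(d,d); A.append(P);B.append(P@o)
    p=np.linalg.lstsq(np.vstack(A),np.hstack(B),rcond=None)[0]
    return p,[np.linalg.norm(A[i]@p-B[i]) for i in(0,1)]
def proj(n,p):
    c=eyes.camera_info(n); q=np.linalg.inv(c["extrinsics"])@np.r_[p,1]; q=c["mtx"]@q[:3]; return q[:2]/q[2]
def blobs(im,x0,y0,x1,y1,lo,hi,amin=6):
    g=cv2.cvtColor(im,cv2.COLOR_RGB2GRAY)[y0:y1,x0:x1]
    m=((g>=lo)&(g<=hi)).astype(np.uint8)
    n,l,s,c=cv2.connectedComponentsWithStats(m)
    return [(s[i].tolist(),(c[i]+[x0,y0]).round(2).tolist()) for i in range(1,n) if s[i][4]>=amin]
E
python3 - <<'E'
from h import *
t=np.load("pics/top0.npy"); s=np.load("pics/side0.npy")
print("holes top",blobs(t,345,150,390,178,0,110))
print("cover top",blobs(t,330,130,412,200,140,255,50))
print("cap top",blobs(t,150,140,185,180,0,60))
print("holes side",blobs(s,262,148,300,166,0,110,3))
print("cap side",blobs(s,180,180,198,225,0,60))
a=cv2.resize(t[125:205,325:415,::-1],None,fx=4.4,fy=4.4,interpolation=3)
b=cv2.resize(t[135:190,150:200,::-1],None,fx=6,fy=6,interpolation=3)
c=cv2.resize(s[140:200,245:320,::-1],None,fx=4,fy=4,interpolation=3)
d=cv2.resize(s[180:275,170:225,::-1],None,fx=2.4,fy=2.4,interpolation=3)
W=np.zeros((600,800,3),np.uint8)
W[:a.shape[0],:a.shape[1]]=a; W[:b.shape[0],420:420+b.shape[1]]=b; W[355:355+c.shape[0],:c.shape[1]]=c; W[355:355+d.shape[0],420:420+d.shape[1]]=d
cv2.imwrite("pics/crop.png",W)
E
```

```text
holes top [([0, 0, 3, 14, 21], [345.38, 155.05]), ([8, 4, 11, 11, 68], [358.53, 158.44]), ([26, 8, 9, 9, 67], [375.25, 161.75]), ([0, 25, 12, 3, 20], [349.35, 176.55])]
cover top [([0, 1, 82, 29, 819], [371.81, 138.33]), ([14, 10, 61, 45, 1839], [375.31, 162.16]), ([70, 40, 12, 25, 178], [407.03, 182.29]), ([0, 49, 59, 21, 469], [350.25, 194.42])]
cap top [([8, 6, 14, 18, 102], [164.65, 154.49]), ([30, 24, 4, 6, 11], [181.55, 166.82])]
holes side [([0, 0, 13, 8, 61], [266.18, 150.41]), ([29, 0, 9, 2, 13], [295.77, 148.31]), ([16, 7, 5, 2, 9], [279.78, 155.44]), ([20, 6, 18, 12, 115], [293.44, 161.27]), ([8, 11, 6, 3, 14], [272.43, 160.14]), ([0, 15, 10, 3, 18], [265.39, 164.44])]
cap side [([4, 7, 10, 26, 183], [188.1, 199.35])]
```

View pics/crop.png

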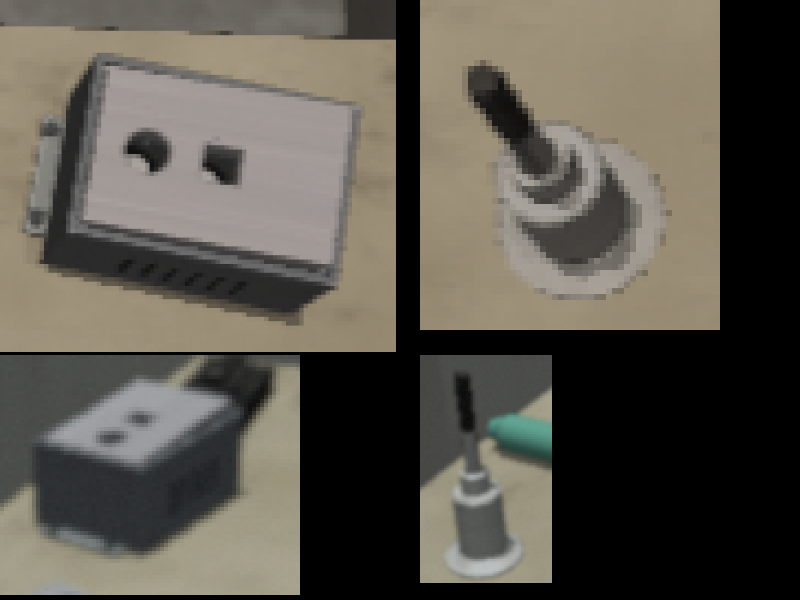

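The crop shows the cover corners, both holes (top picture: round near (358,159), square near (375,162)), the cap top at (160,148) and the foot centre at about (176.6,171).

```bash
python3 - <<'E'
from h import *
f=lambda p:np.round(p,4)
rh=onz("top",358.2,159.2,.0723); sh=onz("top",375.1,162,.0757)
print("rh",f(rh),"sh",f(sh)); d=(rh-sh)[:2]; print(np.linalg.norm(d),np.degrees(np.arctan2(*d[::-1])))
C=[onz("top",325+x/4.4-.4,125+y/4.4-.4,z) for x,y,z in((108,67,.07),(357,105,.08),(333,265,.08),(80,222,.07))]
C=np.array(C);print(f(C)); print("ctr",f(C.mean(0)))
e=C[0]+C[3]-C[1]-C[2]; print("len",np.linalg.norm(e[:2])/2,"ang",np.degrees(np.arctan2(e[1],e[0])))
e=C[1]-C[2]+C[0]-C[3]; print("wid",np.linalg.norm(e[:2])/2,"ang",np.degrees(np.arctan2(e[1],e[0])))
print("cap",f(onz("top",160.1,147.9,.178)),"foot",f(onz("top",176.6,170.9,.004)))
print("cap tri",tri(("top",160.1,147.9),("side",188,188)))
print("rh tri",tri(("top",358.2,159.2),("side",245+110/4-.4,140+(438-355)/4-.4)),"sh",tri(("top",375.1,162),("side",245+142/4-.4,140+(418-355)/4-.4)))
from scipy.spatial.transform import Rotation as R
o=r.get_obs();print(R.from_rotvec(o["orientation"]).as_matrix().round(3))
E
```

```text
rh [ 0.4425 -0.1559  0.0723] sh [ 0.4363 -0.1931  0.0757]
0.03773181927355315 80.615098290305
[[ 0.4891 -0.1365  0.07  ]
 [ 0.4699 -0.2623  0.08  ]
 [ 0.3843 -0.2462  0.08  ]
 [ 0.4044 -0.1209  0.07  ]]
ctr [ 0.4369 -0.1915  0.075 ]
len 0.1270906739594149 ang 81.1174325373851
wid 0.08660611183883807 ang -10.5026203493627
cap [0.4162 0.2688 0.178 ] foot [0.4166 0.2686 0.004 ]
cap tri (array([0.41580932, 0.26882557, 0.17424171]), [np.float64(0.0017467466088014313), np.float64(0.0017467466088007992)])
rh tri (array([ 0.44364376, -0.15668839,  0.06903337]), [np.float64(0.00011078224673198368), np.float64(0.0001107822467327934)]) sh (array([ 0.43600395, -0.19420673,  0.07314779]), [np.float64(0.0011602829536308337), np.float64(0.0011602829536308606)])
[[-0.907  0.42  -0.001]
 [ 0.42   0.907 -0.002]
 [-0.    -0.002 -1.   ]]
```

step_arm(rows=[[0.22,-0.26,0.06,0,0,0],[0.22,-0.26,0.06,0,0,0],[0.22,-0.26,0.06,0,0,0],[0.22,-0.26,0.06,0,0,0],[0.22,-0.26,0.06,0,0,0]], jaw=1, squeeze=60)

```text
clock: 0.52
tcp_pos: [0.4167, 0.4544, 0.2813]
orientation: [-0.676, -3.068, 0.001]
contact_force: [1.1, -0.3, 0.7]
grip_width: 0.0255
gripper_force: 0.0
```

step_arm(rows=[[0.05,-0.33,0,0,0,0],[0.05,-0.33,0,0,0,0],[0.05,-0.33,0,0,0,0],[0.05,-0.33,0,0,0,0],[0.05,-0.33,0,0,0,0]])

```text
clock: 0.93
tcp_pos: [0.4458, 0.2548, 0.281]
orientation: [-0.679, -3.067, 0.002]
contact_force: [0.7, -0.2, -0.7]
grip_width: 0.0001
gripper_force: 0.0
```

step_arm(rows=[[0.0,-0.33,0,0,0,0],[0.0,-0.33,0,0,0,0],[0.0,-0.33,0,0,0,0],[0.0,-0.33,0,0,0,0],[0.0,-0.33,0,0,0,0]])

```text
clock: 1.35
tcp_pos: [0.4449, 0.0568, 0.2812]
orientation: [-0.68, -3.067, 0.001]
contact_force: [0.8, 0.0, -0.6]
grip_width: 0.0003
gripper_force: 0.0
```

step_arm(rows=[[0.0,-0.33,0,0,0,0],[0.0,-0.33,0,0,0,0],[0.0,-0.33,0,0,0,0],[0.0,-0.33,0,0,0,0],[0.0,-0.33,0,0,0,0]])

```text
clock: 1.77
tcp_pos: [0.4447, -0.141, 0.2814]
orientation: [0.68, 3.067, -0.0]
contact_force: [0.5, 0.4, -0.7]
grip_width: 0.0001
gripper_force: 0.0
```

step_arm(rows=[[-0.025,-0.153,0,0,0,0],[-0.025,-0.153,0,0,0,0],[-0.025,-0.153,-0.1,0,0,0],[-0.025,-0.153,-0.17,0,0,0],[-0.025,-0.153,-0.22,0,0,0]])

```text
clock: 2.18
tcp_pos: [0.4307, -0.2306, 0.156]
orientation: [0.679, 3.065, -0.001]
contact_force: [2.1, 0.9, -0.2]
grip_width: 0.0002
gripper_force: 0.0
```

step_arm(rows=[[0,0,-0.02,0,0,0],[0,0,-0.04,0,0,0],[0,0,-0.05,0,0,0],[0,0,-0.055,0,0,0],[0,0,-0.055,0,0,0]])

```text
clock: 2.6
tcp_pos: [0.4307, -0.2291, 0.1237]
orientation: [-0.676, -3.068, -0.0]
contact_force: [-0.4, 0.0, -0.3]
grip_width: -0.0001
gripper_force: 0.0
```

```bash
python3 - <<'E'
from h import *
ims=[eyes.grab_frame(n) for n in("top","side")]
a=cv2.resize(ims[0][110:210,310:430,::-1],(480,400),interpolation=3)
b=cv2.resize(ims[1][110:210,235:335,::-1],(320,320),interpolation=3)
W=np.zeros((400,800,3),np.uint8);W[:,:480]=a;W[:320,480:]=b
cv2.imwrite("pics/press.png",W); o=r.get_obs();print(o["tcp_pos"],o["contact_force"])
E
```

```text
[ 0.4312609  -0.22935278  0.12463482] [ 0.08366992  0.1178159  -0.03008562]
```

View pics/press.png

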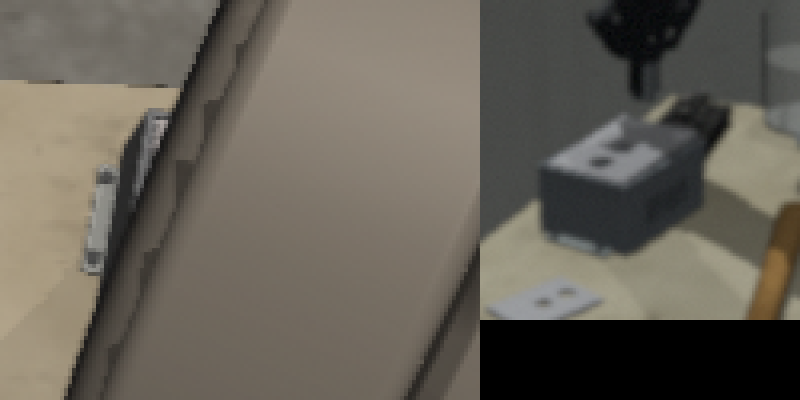

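The side view shows the closed fingertips above the raised end, near (637,90). I'll go down slowly from here.

step_arm(rows=[[-0.001,-0.006,-0.015,0,0,0],[-0.001,-0.006,-0.03,0,0,0],[-0.001,-0.006,-0.04,0,0,0],[-0.001,-0.006,-0.05,0,0,0],[-0.001,-0.006,-0.055,0,0,0]])

```text
clock: 3.12
tcp_pos: [0.4299, -0.2328, 0.0903]
orientation: [-0.676, -3.067, -0.0]
contact_force: [-2.1, 1.5, 9.3]
grip_width: -0.0002
gripper_force: 4.4
```

step_arm(rows=[[0,0,-0.003,0,0,0],[0,0,-0.006,0,0,0],[0,0,-0.008,0,0,0],[0,0,-0.01,0,0,0],[0,0,-0.01,0,0,0]])

```text
clock: 3.53
tcp_pos: [0.4299, -0.2331, 0.0849]
orientation: [-0.677, -3.067, 0.0]
contact_force: [-1.5, 0.6, 4.8]
grip_width: 0.0002
gripper_force: 2.5
```

step_arm(rows=[[0,0,-0.002,0,0,0],[0,0,-0.003,0,0,0],[0,0,-0.004,0,0,0],[0,0,-0.004,0,0,0],[0,0,-0.004,0,0,0]])

```text
clock: 3.95
tcp_pos: [0.4299, -0.2332, 0.084]
orientation: [-0.678, -3.068, -0.002]
contact_force: [-8.3, 3.3, 27.7]
grip_width: -0.0004
gripper_force: 13.8
```

step_arm(rows=[[0,0,0,0,0,0],[0,0,0,0,0,0],[0,0,0,0,0,0]])

```text
clock: 4.2
tcp_pos: [0.4299, -0.2332, 0.084]
orientation: [0.678, 3.068, 0.002]
contact_force: [-7.3, 2.5, 27.3]
grip_width: -0.0003
gripper_force: 13.7
```

step_arm(rows=[[0,0,0.03,0,0,0],[0,0,0.09,0,0,0],[0,0,0.16,0,0,0],[0,0,0.23,0,0,0],[0,0.05,0.3,0,0,0]])

```text
clock: 4.62
tcp_pos: [0.43, -0.2127, 0.2567]
orientation: [0.685, 3.063, -0.004]
contact_force: [1.3, 0.2, 0.8]
grip_width: -0.0001
gripper_force: 0.0
```

step_arm(rows=[[0.025,0.34,0.03,0,0,0],[0.025,0.34,0.03,0,0,0],[0.025,0.34,0.03,0,0,0],[0.025,0.34,0.03,0,0,0],[0.025,0.34,0.03,0,0,0]])

```text
clock: 5.03
tcp_pos: [0.4448, -0.0023, 0.2721]
orientation: [0.675, 3.068, 0.001]
contact_force: [1.5, -0.1, 0.2]
grip_width: 0.0002
gripper_force: 0.0
```

step_arm(rows=[[0,0.34,0,0,0,0],[0,0.34,0,0,0,0],[0,0.34,0,0,0,0],[0,0.34,0,0,0,0],[0,0.34,0,0,0,0]])

```text
clock: 5.45
tcp_pos: [0.4444, 0.202, 0.2716]
orientation: [-0.674, -3.068, -0.001]
contact_force: [0.9, -0.6, -0.5]
grip_width: 0.0001
gripper_force: 0.0
```

```bash
python3 - <<'E'
from h import *
ims=[eyes.grab_frame(n) for n in("top","side")]
np.save("pics/top1.npy",ims[0]); np.save("pics/side1.npy",ims[1])
a=cv2.resize(ims[0][125:205,325:415,::-1],(450,400),interpolation=3)
b=cv2.resize(ims[1][140:200,245:320,::-1],(350,280),interpolation=3)
W=np.zeros((400,800,3),np.uint8);W[:,:450]=a;W[:280,450:]=b
cv2.imwrite("pics/after.png",W); o=r.get_obs();print(o["tcp_pos"],o["contact_force"])
E
```

```text
[0.44398176 0.20623736 0.27143391] [ 0.1220385  -0.01941886 -0.45118037]
```

View pics/after.png

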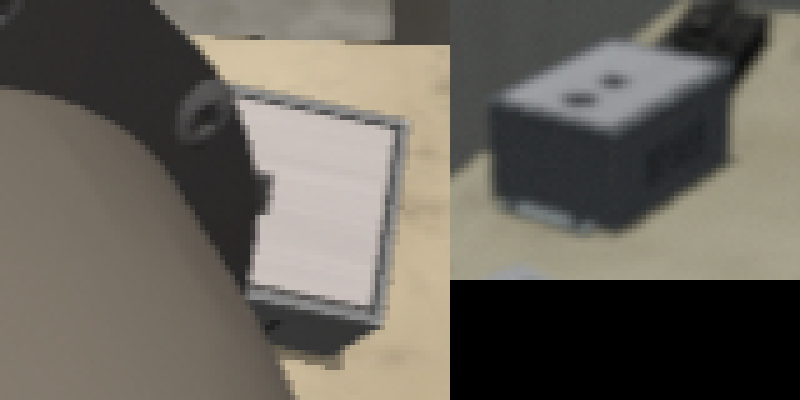

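The cover now looks flush, with an even rim gap in the top view; the side view shows the round hole at about (578,100). Next, the marker.

step_arm(rows=[[-0.047,0.105,0,0,0,0],[-0.047,0.105,0,0,0,0],[-0.047,0.105,0,0,0,0],[-0.047,0.105,0,0,0,0],[-0.047,0.105,0,0,0,0]], jaw=0)

```text
clock: 5.97
tcp_pos: [0.4171, 0.2613, 0.2716]
orientation: [-0.677, -3.068, 0.001]
contact_force: [-0.4, -0.4, -0.4]
grip_width: 0.0605
gripper_force: 0.0
```

step_arm(rows=[[0,0,-0.02,0,0,0],[0,0,-0.06,0,0,0],[0,0,-0.09,0,0,0],[0,0,-0.1,0,0,0],[0,0,-0.1,0,0,0]])

```text
clock: 6.38
tcp_pos: [0.4167, 0.2603, 0.2106]
orientation: [-0.679, -3.066, 0.005]
contact_force: [-0.6, 0.3, 0.1]
grip_width: 0.0857
gripper_force: 0.0
```

```bash
python3 - <<'E'
from h import *
s=eyes.grab_frame("side")
o=r.get_obs();print(o["tcp_pos"],o["contact_force"],o["grip_width"])
p=o["tcp_pos"]; print("tcp px",proj("side",p),"cap px",proj("side",[.416,.2688,.178]))
print("rh side ray z.07",onz("side",272,161,.07))
cv2.imwrite("pics/mk.png",cv2.resize(s[130:290,120:280,::-1],(600,600),interpolation=3))
E
```

```text
[0.41726255 0.26101873 0.21175434] [ 0.39680786  0.43615394 -0.2490261 ] 0.08527633541003342
tcp px [186.73560364 167.80838307] cap px [186.79941873 185.90119451]
rh side ray z.07 [ 0.44074963 -0.14977629  0.07      ]
```

View pics/mk.png

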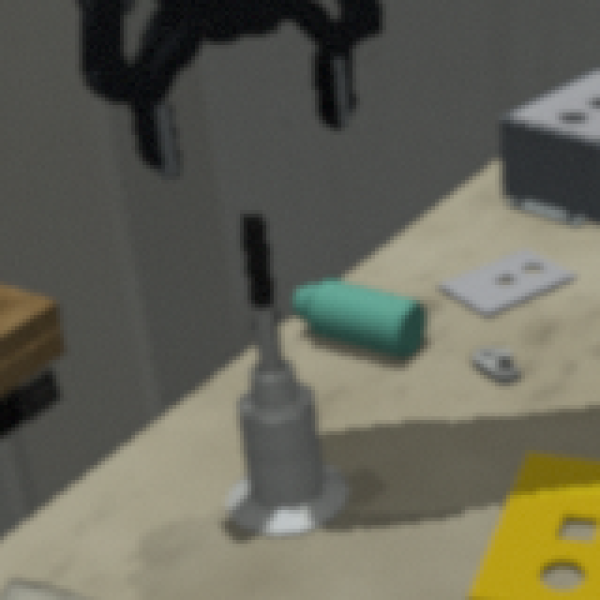

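The side view shows the marker at (257,215–370), standing between the open fingers and slightly to one side. I'll correct y and go down.

step_arm(rows=[[-0.002,0.013,0,0,0,0],[-0.002,0.013,-0.04,0,0,0],[-0.002,0.013,-0.08,0,0,0],[-0.002,0.013,-0.11,0,0,0],[-0.002,0.013,-0.11,0,0,0]])

```text
clock: 6.85
tcp_pos: [0.4146, 0.2698, 0.1441]
orientation: [-0.675, -3.066, 0.004]
contact_force: [-1.2, 0.6, -0.3]
grip_width: 0.0854
gripper_force: 0.0
```

step_arm(rows=[[0,0,0,0,0,0],[0,0,0,0,0,0],[0,0,0,0,0,0],[0,0,0,0,0,0],[0,0,0,0,0,0]], jaw=1, squeeze=50)

```text
clock: 7.27
tcp_pos: [0.4162, 0.2704, 0.1469]
orientation: [0.676, 3.067, 0.002]
contact_force: [-0.1, -1.1, 0.1]
grip_width: 0.0256
gripper_force: 0.0
```

step_arm(rows=[[0,0,0,0,0,0],[0,0,0,0,0,0],[0,0,0,0,0,0],[0,0,0,0,0,0],[0,0,0,0,0,0]])

```text
clock: 7.68
tcp_pos: [0.4161, 0.2701, 0.1466]
orientation: [0.676, 3.067, 0.001]
contact_force: [-1.5, -1.1, 5.9]
grip_width: 0.0122
gripper_force: 48.6
```

step_arm(rows=[[0,0,0.01,0,0,0],[0,0,0.03,0,0,0],[0,0,0.055,0,0,0],[0,0,0.08,0,0,0],[0,0,0.11,0,0,0]])

```text
clock: 8.1
tcp_pos: [0.4153, 0.2697, 0.2124]
orientation: [-0.676, -3.067, 0.001]
contact_force: [-0.4, 0.7, 0.3]
grip_width: 0.012
gripper_force: 48.7
```

step_arm(rows=[[0,0,0.03,0,0,0],[0,0,0.06,0,0,0],[0,0,0.09,0,0,0],[0,0,0.09,0,0,0],[0,0,0.09,0,0,0]])

```text
clock: 8.52
tcp_pos: [0.4161, 0.2703, 0.2669]
orientation: [0.676, 3.067, 0.003]
contact_force: [1.1, 1.0, -0.2]
grip_width: 0.0121
gripper_force: 48.7
```

```bash
python3 - <<'E'
from h import *
s=eyes.grab_frame("side"); t=eyes.grab_frame("top")
o=r.get_obs();print(o["tcp_pos"],o["contact_force"],o["grip_width"],o["gripper_force"])
p=o["tcp_pos"]; 
print("expected tip px",proj("side",p-[0,0,.115]))
W=np.zeros((600,800,3),np.uint8)
W[:,:600]=cv2.resize(s[130:290,120:280,::-1],(600,600),interpolation=3); W[:300,600:]=cv2.resize(t[120:195,140:190,::-1],(200,300))
cv2.imwrite("pics/lift.png",W)
E
```

```text
[0.4152627  0.26966992 0.26528548] [-0.21742458 -0.09625777  0.38656179] 0.012486633180918137 48.68740797042847
expected tip px [188.51032191 199.14679642]
```

View pics/lift.png

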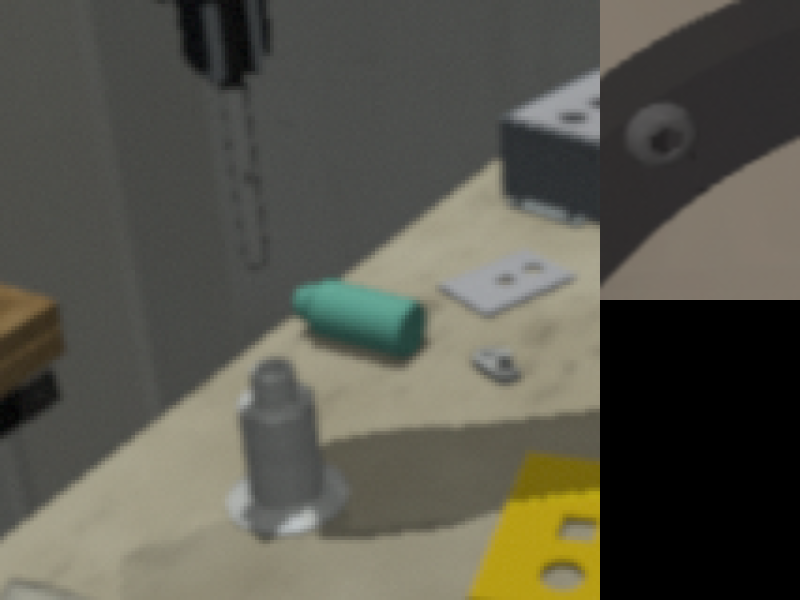

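The marker is clear of the stand and upright: its tip is at (257,262), against (188.5,199) predicted in picture pixels. Carrying it to the unit.

step_arm(rows=[[0.045,-0.33,0,0,0,0],[0.045,-0.33,0,0,0,0],[0.045,-0.33,0,0,0,0],[0.045,-0.33,0,0,0,0],[0.045,-0.33,0,0,0,0]])

```text
clock: 9.03
tcp_pos: [0.4419, 0.0686, 0.2649]
orientation: [-0.679, -3.066, 0.002]
contact_force: [0.4, 0.1, -0.1]
grip_width: 0.0123
gripper_force: 48.8
```

step_arm(rows=[[0,-0.32,0,0,0,0],[0,-0.32,0,0,0,0],[0,-0.32,0,0,0,0],[0,-0.32,0,0,0,0],[0,-0.32,0,0,0,0]])

```text
clock: 9.45
tcp_pos: [0.4412, -0.1243, 0.2652]
orientation: [-0.682, -3.065, 0.002]
contact_force: [0.9, 0.1, -0.1]
grip_width: 0.012
gripper_force: 48.8
```

step_arm(rows=[[0,-0.05,-0.02,0,0,0],[0,-0.06,-0.06,0,0,0],[0,-0.06,-0.08,0,0,0],[0,-0.06,-0.08,0,0,0],[0,-0.06,-0.08,0,0,0]])

```text
clock: 9.87
tcp_pos: [0.4418, -0.1558, 0.2169]
orientation: [-0.676, -3.065, 0.001]
contact_force: [0.6, -1.2, 0.5]
grip_width: 0.0124
gripper_force: 48.8
```

```bash
python3 - <<'E'
from h import *
s=eyes.grab_frame("side"); t=eyes.grab_frame("top")
o=r.get_obs();print(o["tcp_pos"],o["contact_force"],o["grip_width"],o["gripper_force"])
p=o["tcp_pos"]; 
print("expected tip px",proj("side",p-[0,0,.115]),"hole",proj("side",[.4425,-.156,.07]))
W=np.zeros((600,800,3),np.uint8)
W[:,:500]=cv2.resize(s[90:186,230:310,::-1],(500,600),interpolation=3); W[:267,500:]=cv2.resize(t[125:205,325:415,::-1],(300,267))
cv2.imwrite("pics/hole.png",W)
E
```

```text
[ 0.44305099 -0.15565129  0.21829088] [0.21638551 1.09491838 0.016819  ] 0.012384085564947111 48.77950966358185
expected tip px [272.06279871 149.63949899] hole [272.37913896 160.19266327]
```

View pics/hole.png

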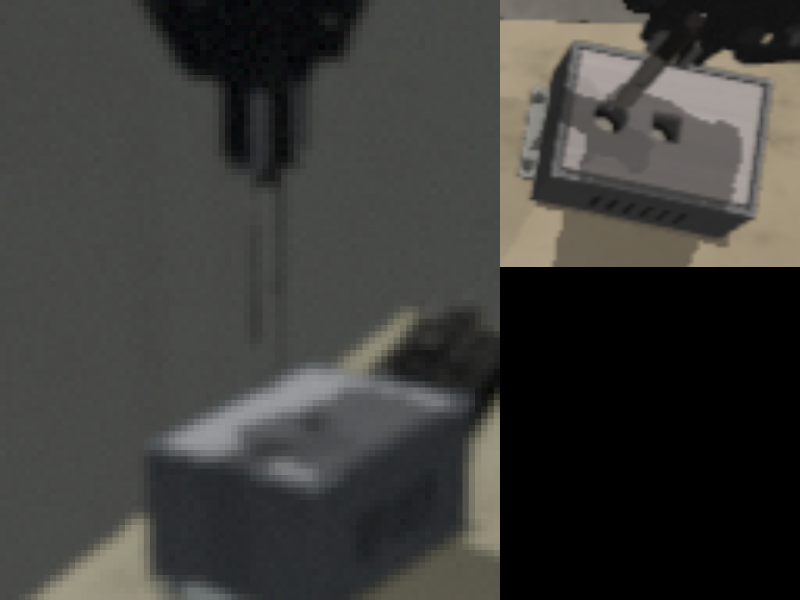

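The marker tip, at (268,370) in the crop, sits right above the round hole (about (270,448)); the top view agrees. Lowering slowly.

step_arm(rows=[[0,0,-0.02,0,0,0],[0,0,-0.035,0,0,0],[0,0,-0.045,0,0,0],[0,0,-0.055,0,0,0],[0,0,-0.06,0,0,0]])

```text
clock: 10.38
tcp_pos: [0.4426, -0.1558, 0.1813]
orientation: [-0.675, -3.067, 0.0]
contact_force: [0.2, 0.1, -0.1]
grip_width: 0.0123
gripper_force: 48.8
```

step_arm(rows=[[0,0,-0.006,0,0,0],[0,0,-0.012,0,0,0],[0,0,-0.018,0,0,0],[0,0,-0.024,0,0,0],[0,0,-0.025,0,0,0]])

```text
clock: 10.8
tcp_pos: [0.4425, -0.1559, 0.1664]
orientation: [-0.676, -3.067, 0.0]
contact_force: [0.3, -0.2, 0.0]
grip_width: 0.0123
gripper_force: 48.8
```

step_arm(rows=[[0,0,-0.005,0,0,0],[0,0,-0.01,0,0,0],[0,0,-0.014,0,0,0],[0,0,-0.018,0,0,0],[0,0,-0.018,0,0,0]])

```text
clock: 11.22
tcp_pos: [0.4428, -0.156, 0.1559]
orientation: [-0.676, -3.068, 0.0]
contact_force: [-1.0, 0.8, 2.9]
grip_width: 0.0123
gripper_force: 49.0
```

step_arm(rows=[[0,0,-0.003,0,0,0],[0,0,-0.006,0,0,0],[0,0,-0.008,0,0,0],[0,0,-0.008,0,0,0],[0,0,-0.008,0,0,0]])

```text
clock: 11.63
tcp_pos: [0.4436, -0.1564, 0.1524]
orientation: [0.676, 3.066, 0.001]
contact_force: [-3.0, 0.6, 13.4]
grip_width: 0.012
gripper_force: 50.6
```

step_arm(rows=[[0,0,0,0,0,0],[0,0,0,0,0,0],[0,0,0,0,0,0],[0,0,0,0,0,0],[0,0,0,0,0,0]])

```text
clock: 12.05
tcp_pos: [0.4436, -0.1564, 0.1524]
orientation: [0.676, 3.066, 0.001]
contact_force: [-3.0, 0.4, 14.2]
grip_width: 0.0123
gripper_force: 50.6
```

```bash
python3 - <<'E'
from h import *
s=eyes.grab_frame("side"); t=eyes.grab_frame("top")
o=r.get_obs();print(o["tcp_pos"],o["contact_force"],o["gripper_force"])
W=np.zeros((600,800,3),np.uint8)
W[:,:500]=cv2.resize(s[90:186,230:310,::-1],(500,600),interpolation=3); W[:267,500:]=cv2.resize(t[125:205,325:415,::-1],(300,267)); W[300:600,500:]=cv2.resize(s[210:280,160:230,::-1],(300,300))
cv2.imwrite("pics/fin.png",W)
E
```

```text
[ 0.44359203 -0.15640585  0.15241821] [-2.32836562  0.39378834 13.63769617] 50.574254393577576
```

View pics/fin.png

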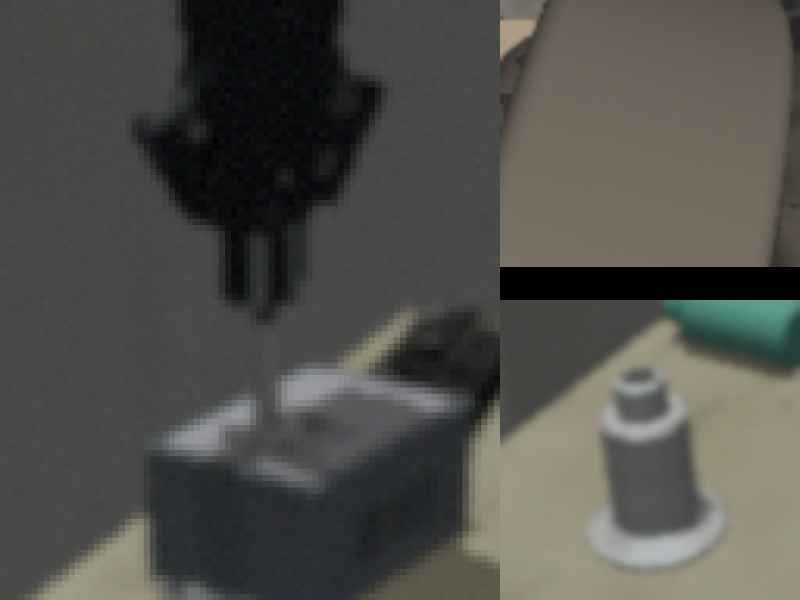

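The marker stands upright in the round hole, entering at about (267,440), and holds the button at its stop with about 14 N. The cover looks flush and the stand is upright.

```bash
python3 -c "
from bench import r
print(r.hand_in())"
```

```text
the job is handed in; nothing more can be done
None
```

I pressed the cover flush, drew the marker from its stand, and handed the job in with the gripped marker holding the reset button down through the round hole at about 14 N; the hand-in returned no verdict.

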